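# Locate a workpiece on two dowels and an end stop and lock it with the cam

## Task

Load the flat rectangular offcut, about 130 by 70 by 19 mm, into the work-holding jig, ready for drilling: lay it on the jig's base between the cam and the two dowels, and with the cam still open push it gently but fully home against both dowels and the end stop. Then swing the cam lever clockwise until the cam grips the offcut firmly, without forcing it - hard pushes or overtightening would bend the dowels - and leave the other things on the desk where they are.

Things in the scene. Friction and masses are not known exactly. Their poses are not given: they have to be found in the camera images.
- plate: the workpiece: flat rectangular softwood offcut, 70 mm (its x axis) x 130 mm (its y axis) x 19 mm high, about 0.08 kg, lying loose and flat on the desk to the right of the jig. Origin: centre of its underside, z up. Symmetric: either way round is the same. Can be gripped across its 70 mm width.
- jig: jig fixed to the desk: plywood base 270 (x) x 200 (y) x 16 mm high. Origin: centre of its underside; x runs along the base to the end stop, away from the robot; y to the side of the two dowels (left). The workpiece lies on the base, its 130 mm side along x. When home its centre is at jig y = 0.044, 65 mm short of the end stop's face, its underside at jig z = 0.016.
- bay (a point): point on the top of the jig's base at its open end (jig x = -0.060, y = 0.041). A workpiece set down centred here, square to the jig, stands clear of cam and end stop and 3 mm clear of the dowels, with room for a gripper's fingers; from here it slides along x to the stop. Axes as the jig's.
- dowel_a: upright wooden dowel, 12 mm diameter, standing 32 mm above the base, the one nearer the open end, at jig x = -0.015, y = 0.085. Origin: on its axis at the base's top. The workpiece bears on its side towards the cam (-y), at jig y = 0.079.
- dowel_b: the other dowel, equal to the first, at jig x = 0.080, y = 0.085, locating side at jig y = 0.079.
- end_stop: end stop: wooden block 26 x 40 x 34 mm high with a black knob on top (47 mm above the base), carrying a round steel stop screw head, 11 mm in diameter, that faces the workpiece; clamped in a track at jig y = 0.044, jig x between 0.092 and 0.108. Axes as the jig's. Origin: on the base's top below the screw head's face (its x is where the workpiece's end must come to rest).
- stop_face (a point): centre of the face of the stop screw's head, 9.5 mm above the base; axes as the jig's (the workpiece arrives from -x).
- cam_slot (a point): middle, on the base's top, of the slotted track (along jig y, at jig x = 0.030, y = -0.017) in which the cam's pivot bolt was clamped by hand: the pivot itself lies up to 2.5 mm to either side along y and is not measured. On it turns an eccentric wooden cam disc: radius 20 mm, centre 9 mm off the pivot, 2 to 20 mm above the base; the bolt's head reaches 27 mm. Axes as the jig's.
- cam (a joint): angle q of cam and lever, rad: 0 open, to 2.09 clockwise seen from above; the lever points 1.222 + q clockwise from the jig's +x. The cam reaches 20 mm - 9 mm x cos(q + 1.047) from the pivot towards the dowels; near q = 0 it leaves 6 mm or more of play. It bites on a workpiece that is home at q = 0.9 to 1.8; the grip then rises by 10 N in 0.05 to 0.1 rad. It stays where it is left.
- lever_open (a point): where the fully open lever's middle line lies 80 mm from the mid-slot pivot, 13 mm above the base's top (fixed to the jig). The lever is a wooden bar 18 mm wide, 95 mm long with a round end, 6 to 20 mm above the base's top, overhanging its edge. It turns stiffly: free swinging takes about 0.4 Nm (4 to 5 N here), a firm grip of 15 to 20 N some 0.35 Nm (4 to 5 N) more. Axes as the jig's.
- speed_square: aluminium carpenter's triangle square lying flat, legs 178 x 191 mm, 16 mm high. A bystander, to be left where it is. Origin: centre of its underside.
- screwdriver: screwdriver with a red handle, 200 mm long, 29 mm thick, lying beyond the end-stop end of the jig. A bystander, to be left where it is. Origin: centre of its underside.
- pencil: yellow carpenter's pencil, 170 mm long and 8 mm high, lying in front of the jig's open end. A bystander, to be left where it is. Origin: centre of its underside.
- sanding_block: cork sanding block 62 x 110 x 34 mm high. A bystander, to be left where it is. Origin: centre of its underside.
Things that resemble listed ones, but are neither listed nor needed, are in the scene too. What is shaped like the plate but green or red is not meant.

How it is judged:
By the outcome, as a careful person would: the job done as asked, in the order asked, and still so for the second after the job is handed in, with the robot touching nothing.
It also fails if it takes over 72 s, if anything falls off the work surface, if the arm or the gripper's body presses on something with over 40 N, if the wrist force passes 120 N, or if a joint passes its speed limit or range.

## Robot

A 6-joint arm with a two-finger parallel gripper is mounted at the origin on a cart in front of the work surface, level with it; the furniture and walls round the work are solid. World frame = base frame: x ahead of the robot, y to its left, z up, the work surface at z = 0. Lengths are in m, angles in rad, forces in N, time in s.
With the tool pointing down it reaches from about 0.3 to 0.85 m from the base axis. Payload 5.4 kg.
Tool frame: the origin (TCP) lies at the very end of the fingers, on their centre line; the grasp point (between the pads) lies behind it (env.grip_depth is the x of the grasp point in the tool frame, in m); x points along the fingers, y is the direction in which the jaws open and shut, and the axes are right-handed (so a half turn about x gives the same grasp; the last joint's range is limited). The gripper opens to 85 mm and grips with 20 to 120 N. Pads are 22 mm wide; open, the fingers measure 114 mm over their backs; the gripper's body (76 mm by 85 mm) begins 54 mm behind the grasp point. The pads swing forward as they close: fully open they stand 13 mm farther back than shut.
Start: joints at [-1.328, 0.158, 1.597, -0, 1.386, -0.21], TCP at [0.252, -0.517, 0.231] pointing down, gripper open.
Joint ranges: [-2.91, 2.91], [-0.94, 2.29], [0.18, 2.7], [-1.29, 4.43], [0.17, 2.64], [-3, 3]. Speed limits (rad/s): [2.57, 2.57, 3.14, 3.14, 3.14, 3.14].

## Interface

Orientations are given as a unit quaternion [w, x, y, z].
In Python, from bench import env, imaging gives the robot as it stands.
- The arm moves only by the tool send_rows, never from a script. Its argument "moves" is a list that holds one entry, the list of rows, each a list of 6 numbers: the shift along the tool's x, y, z in m, then the turn, a rotation vector about the tool's x, y, z in degrees. A call has exactly 10 rows; each row is the pose to reach, as a shift and turn from the pose commanded when the call began, along the tool's axes at that moment; what a row does not reach only later rows make up. A row lasts 1/12 s, in which the tool goes at most 41.7 mm and 7.16 degrees, less where a joint would pass 70% of its speed; a pose out of reach is approached as far as the arm can. A call with a gripper value outside its range is refused whole. "hand" is the closure, from 0 (fully open) to 1 (shut), set as the call begins (left out, the last holds). The fingers move at their own pace and stop on an object; "grip_force" is the grip in N (left out, the last holds). Time passes only in rows, so rows that repeat a pose let the fingers close, or fill a call up. It gives the time, the measured TCP pose, the force and the opening at its end, in the units of the state.
- env.get_state(): the state, without advancing time (a new reading comes with each control period).
- imaging.get_image(name): name is "scene" or "top" or "wrist"; returns the picture (400x640x3 uint8, red, green, blue); there is no depth.
- imaging.get_calibration(name): a dict with "mtx" (3x3 intrinsics, pixels), "world_from_camera" (4x4, takes a point from camera to world coordinates). Camera axes: x right, y down, z forward; pixel columns grow to the right and rows downward; lengths in m; the calibration is good to about 2 mm. A picture is of the moment at which its call begins: read the wrist's pose just before it. get_calibration takes no time and is no camera call; for the wrist camera it gives the pose at the moment of the call.
- env.job_done(): hands the job in, once; it reports no verdict.
Trained networks look in the newest picture that a camera, given by its name, has taken for a name from the list of things; names that differ only in an ending like _2 or _b are one class to them, and where a whole thing is asked for, a point or a joint stands for the part that bears it (a point fixed in the world has none). Each returns a list of dicts, best first, with "p" (0 to 1); they miss things now and then, are a little off and sometimes report something else, mostly with a low value. They report only what shows in the picture. A call takes as long as a camera call. They do not tell look-alikes from the thing itself.
- imaging.boxes_of(camera, label): "location" ([x, y, z] in m, in world coordinates, good to about 4 mm: the middle of the surface that is visible of it).
The state is a dict: "time_s": time; "joint_pos": joint angles; "dq": joint speeds; "tau": joint torques, N m; "position": TCP position; "ee_rot": TCP orientation; "force": force on the tool from outside, world axes, zero at the start; "moment": the same for the moment, N m; "width": opening from 0.0 (shut) to 1.0 (fully open).
Only numpy, scipy, OpenCV 4.12 (cv2) and the standard library are available. Lean on these libraries where they do the work, as an engineer would, in place of code of your own. Each camera call takes 0.05 s, during which the arm holds its last target. There are 200 camera calls.

## Working session

There is one attempt and no reset: what is moved stays moved. The work goes in short steps, Python scripts to look and compute and a tool call to move; the robot and the scene stay as the last step left them, time stands still between calls to the robot, and variables do not carry over. Pictures are saved under pics/ and viewed, about 8 in all and at most 12, crops included, and the job is handed in when it is done.

Besides the shell and the picture viewer there is one more tool, called as name(argument=value, ...), one argument or row to a line, values as JSON. send_rows: Moves the arm, as the interface text tells. Its arguments: {"type":"object","properties":{"moves":{"type":"array","items":{"type":"array","items":{"type":"array","items":{"type":"number"}}}},"hand":{"type":"number"},"grip_force":{"type":"number"}},"required":["moves"]}

```bash
mkdir -p pics; ls; python3 - <<'E'
from bench import env, imaging
import cv2,numpy as np
np.set_printoptions(precision=4,suppress=True)
a=imaging.get_image("top");b=imaging.get_image("scene")
cv2.imwrite("pics/top1.png",a[:,:,::-1]);cv2.imwrite("pics/scene1.png",b[:,:,::-1])
for n in ["top","scene"]:
    c=imaging.get_calibration(n);print(n,c["mtx"],c["world_from_camera"])
print(env.get_state(),env.grip_depth)
for l in ["plate","jig","dowel_a","end_stop","cam","speed_square","pencil","sanding_block"]:
    print(l,[(np.round(d["location"],3),round(d["p"],2)) for d in imaging.boxes_of("top",l)])
E
```

```text
pics
top [[517.3388   0.     326.5023]
 [  0.     517.3388 200.6945]
 [  0.       0.       1.    ]] [[ 0.0134 -0.9809  0.1942  0.2055]
 [-0.9998 -0.0158 -0.0109 -0.1707]
 [ 0.0138 -0.1941 -0.9809  1.5598]
 [ 0.      0.      0.      1.    ]]
scene [[389.0232   0.     314.4576]
 [  0.     389.0232 200.9385]
 [  0.       0.       1.    ]] [[-0.6683 -0.4728  0.5744 -0.2307]
 [-0.7437  0.4062 -0.5309  0.5065]
 [ 0.0177 -0.782  -0.6231  0.8888]
 [ 0.      0.      0.      1.    ]]
{'time_s': 0.1, 'joint_pos': array([-1.3281,  0.159 ,  1.5981,  0.    ,  1.3862, -0.2101]), 'dq': array([-0.0001, -0.0005, -0.0007, -0.0015,  0.0009,  0.0025]), 'tau': array([ -0.0001, -39.6989, -33.2339,  -0.0002,   0.0042,  -0.    ]), 'position': array([ 0.2514, -0.5165,  0.2304]), 'ee_rot': array([-0.1581, -0.6891, -0.1593,  0.6891]), 'force': array([0.9997, 0.5503, 0.6602]), 'moment': array([ 0.0241,  0.0059, -0.001 ]), 'width': 0.9978193152572525} -0.0187
plate [(array([ 0.291, -0.228,  0.019]), 0.96), (array([ 0.484, -0.339,  0.018]), 0.8), (array([ 0.452, -0.162,  0.022]), 0.55)]
jig [(array([0.568, 0.094, 0.013]), 0.82)]
dowel_a []
end_stop [(array([0.684, 0.145, 0.054]), 0.54), (array([0.566, 0.09 , 0.017]), 0.34)]
cam [(array([0.623, 0.048, 0.042]), 0.56)]
speed_square [(array([ 0.489, -0.592,  0.003]), 0.93)]
pencil [(array([0.42 , 0.054, 0.009]), 0.79), (array([ 0.481, -0.341,  0.019]), 0.27)]
sanding_block [(array([ 0.718, -0.322,  0.033]), 0.57)]
```

View pics/top1.png

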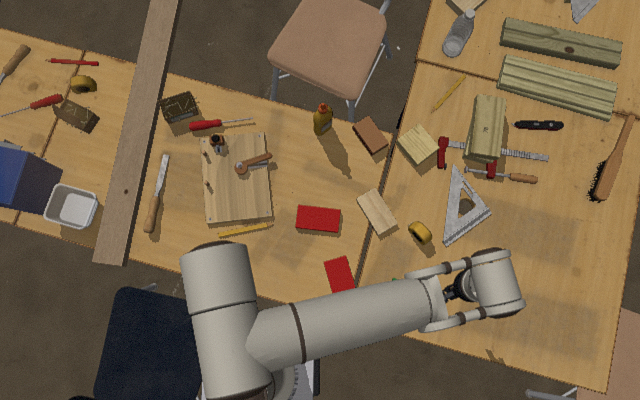

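View pics/scene1.png

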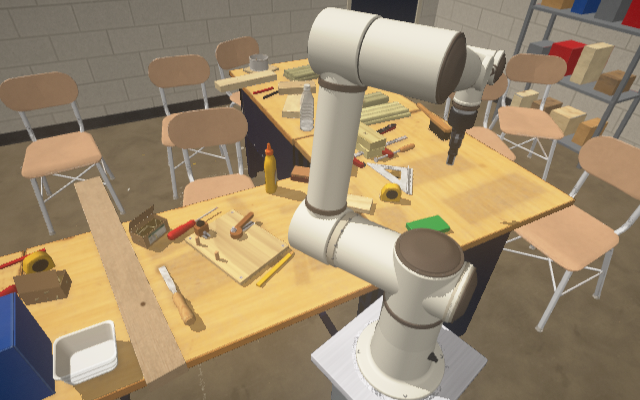

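Candidates: natural wood piece at top (377,211) matches. Red pieces at (318,218) and (340,273) are excluded by colour, as is the green piece at scene (428,224). The wood block at (417,145) is too square and thick, and the brown block at (370,135) is the cork. I choose (377,211) and check it in a close crop.

```bash
python3 - <<'E'
import cv2,numpy as np
a=cv2.imread("pics/top1.png")
j=cv2.resize(a[125:230,192:282],None,fx=5,fy=5,interpolation=cv2.INTER_CUBIC)
p=cv2.resize(a[180:240,350:405],None,fx=5,fy=5,interpolation=cv2.INTER_CUBIC)
o=np.zeros((525,450+275,3),np.uint8);o[:,:450]=j;o[:300,450:]=p
cv2.imwrite("pics/crop1.png",o)
E
```

```text
(no output)
```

View pics/crop1.png

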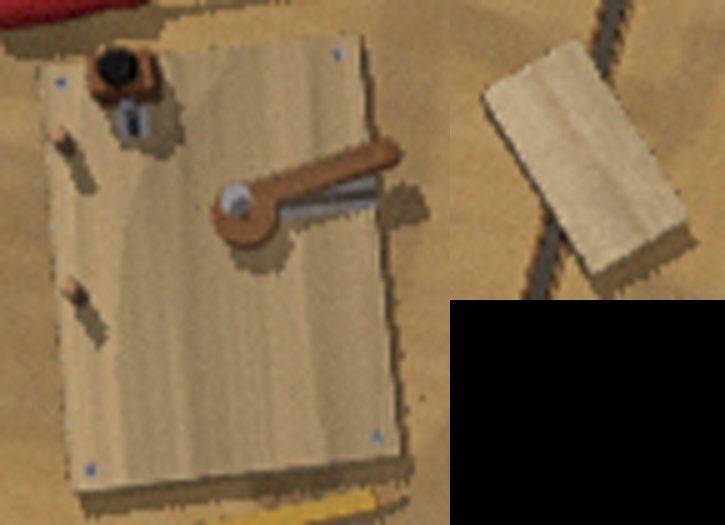

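The crop shows the natural-wood plate (top-face corners at crop (484,95),(577,40),(687,220),(597,275)) and the jig (corners (38,65),(361,36),(402,455),(75,492)). The end stop is at the far left and the lever points right.

```bash
cat > h.py <<'E'
from bench import env, imaging
import cv2,numpy as np
from scipy.spatial.transform import Rotation as R
from scipy.optimize import least_squares
np.set_printoptions(precision=4,suppress=True)
def unproj(cal,uv,z):
    uv=np.atleast_2d(np.array(uv,float));K=cal["mtx"];T=np.array(cal["world_from_camera"])
    d=np.c_[(uv-K[:2,2])/[K[0,0],K[1,1]],np.ones(len(uv))]@T[:3,:3].T
    s=(z-T[2,3])/d[:,2];return T[:3,3]+d*s[:,None]
def proj(cal,P):
    T=np.linalg.inv(np.array(cal["world_from_camera"]));p=np.atleast_2d(P)@T[:3,:3].T+T[:3,3]
    q=p@np.array(cal["mtx"]).T;return q[:,:2]/q[:,2:]
def rigid(model,W):
    """2D fit: W = R(yaw) model + t -> x,y,yaw, residuals"""
    model=np.array(model,float);W=np.array(W)[:,:2]
    f=lambda p:((model@np.array([[np.cos(p[2]),np.sin(p[2])],[-np.sin(p[2]),np.cos(p[2])]])+p[:2])-W).ravel()
    r=min((least_squares(f,[*W.mean(0),y]) for y in (-2,-1,0,1,2)),key=lambda r:r.cost)
    return r.x,r.fun.reshape(-1,2)
def down(yaw):
    """tool pointing down, jaw axis y at world angle yaw"""
    y=np.array([np.cos(yaw),np.sin(yaw),0]);x=np.array([0,0,-1.]);return R.from_matrix(np.c_[x,y,np.cross(x,y)])
def toolrot(s):
    w,x,y,z=s["ee_rot"];return R.from_quat([x,y,z,w])
def rel(s,P,yaw=None):
    r=toolrot(s);d=r.inv().apply(np.array(P)-s["position"])
    if yaw is None: return d
    c=[(r.inv()*down(yaw+k*np.pi)).as_rotvec(degrees=True) for k in (0,1)]
    return d*1e3,min(c,key=np.linalg.norm)
E
python3 - <<'E'
from h import *
c=imaging.get_calibration("top")
J=np.array([(38,65),(361,36),(402,455),(75,491)])/5-.5*.8+[192,125]
P=np.array([(34,95),(127,40),(237,220),(147,275)])/5-.4+[350,180]
jx,r=rigid([(.135,.1),(.135,-.1),(-.135,-.1),(-.135,.1)],unproj(c,J,.016));print(jx,r)
px,r=rigid([(-.035,.065),(.035,.065),(.035,-.065),(-.035,-.065)],unproj(c,P,.019));print(px,r)
s=env.get_state();print(toolrot(s).as_matrix())
print(rel(s,[*px[:2],.2],px[2]))
print(proj(c,[[*jx[:2],0.016]]))
E
```

```text
[0.583  0.0921 0.1305] [[-0.0008 -0.0013]
 [ 0.0028 -0.    ]
 [-0.0005 -0.0007]
 [-0.0015  0.002 ]]
[ 0.4814 -0.3407 -1.0203] [[-0.0001  0.0019]
 [ 0.0013 -0.0009]
 [ 0.0006 -0.003 ]
 [-0.0018  0.0021]]
[[-0.      0.4375 -0.8992]
 [ 0.0001 -0.8992 -0.4375]
 [-1.     -0.0001 -0.    ]]
(array([  31.2724,  -58.0097, -283.8648]), array([-5.5949, -0.0011,  0.0029]))
[[235.4065 176.2604]]
```

send_rows(
  moves=[
    [[5,0,0,0,0,0],[0.004,-0.008,-0.035,-1,0,0],[0.008,-0.015,-0.075,-2,0,0],[0.012,-0.023,-0.115,-3,0,0],[0.016,-0.031,-0.155,-4,0,0],[0.02,-0.039,-0.195,-5,0,0],[0.025,-0.048,-0.235,-5.6,0,0],[0.03,-0.055,-0.27,-5.6,0,0],[0.031,-0.058,-0.284,-5.6,0,0],[0.031,-0.058,-0.284,-5.6,0,0]],
  ],
  hand=0,
)

```text
time_s: 1.33
position: [0.4835, -0.338, 0.1997]
ee_rot: [0.193, 0.68, 0.194, -0.68]
force: [-0.5, 0.6, 0.1]
width: 0.996
```

My first row held a typo (5 instead of 0.005). The rate limit kept it harmless, and the pose is as intended. Now a close look.

```bash
python3 - <<'E'
from h import *
a=imaging.get_image("wrist");c=imaging.get_calibration("wrist")
cv2.imwrite("pics/w1.png",a[:,:,::-1]);print(c["mtx"],c["world_from_camera"])
print([(np.round(d["location"],4),round(d["p"],2)) for d in imaging.boxes_of("wrist","plate")])
print(proj(c,[[.4814,-.3407,.019]]))
E
```

```text
[[353.5616   0.     319.4567]
 [  0.     353.5616 199.9483]
 [  0.       0.       1.    ]] [[ 0.5263 -0.8178 -0.2327  0.5418]
 [-0.8503 -0.5063 -0.1438 -0.3033]
 [-0.0002  0.2736 -0.9619  0.3426]
 [ 0.      0.      0.      1.    ]]
[(array([ 0.3059, -0.2231,  0.0206]), 0.96), (array([ 0.4898, -0.3416,  0.0221]), 0.94), (array([ 0.4632, -0.1649,  0.0203]), 0.67), (array([ 0.2654, -0.384 ,  0.0133]), 0.67)]
[[319.5728 178.4038]]
```

View pics/w1.png

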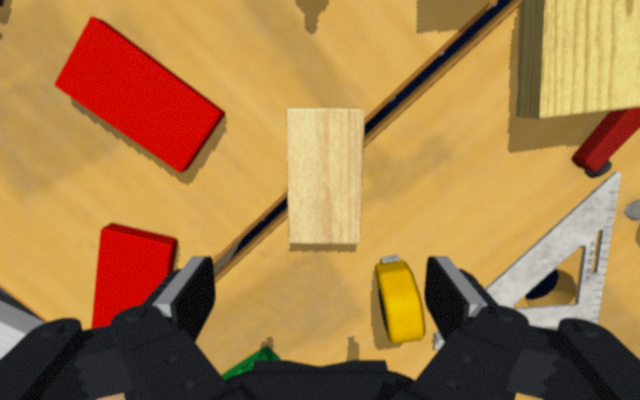

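The natural-wood plate shows at wrist corners (287,108),(364,108),(359,244),(290,243). The red pieces lie to the left.

```bash
python3 - <<'E'
from h import *
a=cv2.imread("pics/w1.png");c=imaging.get_calibration("wrist")
px,r=rigid([(-.035,.065),(.035,.065),(.035,-.065),(-.035,-.065)],unproj(c,[(287,108),(364,108),(359,244),(290,243)],.019));print(px,r)
s=env.get_state();print(s["position"])
yaw=px[2]
print(rel(s,[*px[:2],.002],yaw))
E
```

```text
[ 0.4824 -0.3468 -1.0225] [[-0.0001  0.0009]
 [ 0.0006 -0.0007]
 [ 0.0006 -0.0007]
 [-0.0011  0.0005]]
[ 0.4813 -0.3409  0.2003]
(array([198.3323,   5.5586,   1.9877]), array([ 0.1775,  0.0476, -0.007 ]))
```

send_rows(
  moves=[
    [[0.025,0.0045,0.002,0,0,0],[0.055,0.0045,0.002,0,0,0],[0.085,0.0045,0.002,0,0,0],[0.115,0.0045,0.002,0,0,0],[0.145,0.0045,0.002,0,0,0],[0.17,0.0045,0.002,0,0,0],[0.188,0.0045,0.002,0,0,0],[0.198,0.0045,0.002,0,0,0],[0.2,0.0045,0.002,0,0,0],[0.2,0.0045,0.002,0,0,0]],
  ],
)

```text
time_s: 2.27
position: [0.4815, -0.3465, 0.0005]
ee_rot: [-0.192, -0.681, -0.192, 0.681]
force: [1.1, -0.1, 1.3]
width: 1.001
```

send_rows(
  moves=[
    [[0,0,0,0,0,0],[0,0,0,0,0,0],[0,0,0,0,0,0],[0,0,0,0,0,0],[0,0,0,0,0,0],[0,0,0,0,0,0],[0,0,0,0,0,0],[0,0,0,0,0,0],[0,0,0,0,0,0],[0,0,0,0,0,0]],
  ],
  hand=1,
  grip_force=30,
)

```text
time_s: 3.1
position: [0.4832, -0.347, 0.0024]
ee_rot: [0.193, 0.681, 0.191, -0.68]
force: [-0.9, -1.3, 6.7]
width: 0.802
```

```bash
python3 - <<'E'
from h import *
s=env.get_state();print(s["time_s"],s["position"],s["force"],s["width"])
j=np.array([.583,.0921,.1305]);Rj=R.from_euler("z",j[2])
b=Rj.apply([-.060,.041,0])+[j[0],j[1],0];print(b, rel(s,[*b[:2],.16],j[2]+np.pi/2), toolrot(s).as_matrix(), s["joint_pos"])
E
```

```text
3.1 [ 0.4832 -0.347   0.0024] [-0.9199 -1.2643  6.6653] 0.8023394526220048
[0.5182 0.1249 0.    ] (array([-158.9851, -383.2869, -276.7712]), array([24.076 , -0.0541, -0.2059])) [[ 0.0021  0.5233 -0.8522]
 [-0.0031 -0.8521 -0.5233]
 [-1.      0.0037 -0.0002]] [-0.8254  0.484   1.6847 -0.0007  0.9692  0.1951]
```

send_rows(
  moves=[
    [[-0.01,0,0,0,0,0],[-0.03,0,0,0,0,0],[-0.06,0,0,0,0,0],[-0.09,-0.01,-0.007,0,0,0],[-0.115,-0.03,-0.022,2,0,0],[-0.135,-0.055,-0.04,4,0,0],[-0.15,-0.082,-0.059,7,0,0],[-0.157,-0.112,-0.081,10,0,0],[-0.159,-0.143,-0.103,12,0,0],[-0.159,-0.174,-0.126,14,0,0]],
  ],
)

```text
time_s: 3.93
position: [0.4989, -0.1298, 0.1611]
ee_rot: [0.108, 0.7, 0.107, -0.698]
force: [0.1, 0.0, -1.2]
width: 0.808
```

```bash
python3 - <<'E'
from h import *
s=env.get_state();print(s["time_s"],s["position"],s["force"],s["width"])
print(rel(s,[.5182,.1249,.16],.1305+np.pi/2))
E
```

```text
3.9333 [ 0.4989 -0.1298  0.1611] [ 0.0935  0.0215 -1.167 ] 0.8081933985370473
(array([   0.8945, -237.2647,  -94.7041]), array([ 9.9406, -0.1288, -0.0915]))
```

send_rows(
  moves=[
    [[0,-0.03,-0.012,1.5,0,0],[0,-0.062,-0.025,3,0,0],[0,-0.095,-0.038,5,0,0],[0,-0.127,-0.051,6,0,0],[0,-0.159,-0.063,7,0,0],[0,-0.19,-0.076,8,0,0],[0,-0.215,-0.086,9,0,0],[0.001,-0.231,-0.092,10,0,0],[0.001,-0.237,-0.095,10,0,0],[0.001,-0.237,-0.095,10,0,0]],
  ],
)

```text
time_s: 4.77
position: [0.5174, 0.1245, 0.1586]
ee_rot: [0.048, 0.706, 0.048, -0.705]
force: [-0.1, -0.3, -0.6]
width: 0.806
```

```bash
python3 - <<'E'
from h import *
s=env.get_state();print(s["time_s"],s["position"],s["force"],s["width"])
a=imaging.get_image("wrist");c=imaging.get_calibration("wrist");s=env.get_state();print(s["position"])
np.save("w2cal.npy",c,allow_pickle=True)
cv2.imwrite("pics/w2.png",a[:,:,::-1])
for n in ["dowel_a","end_stop","cam","cam_slot","stop_face"]: print(n,[(np.round(d["location"],4),round(d["p"],2)) for d in imaging.boxes_of("wrist",n)])
E
```

```text
4.7667 [0.5174 0.1245 0.1586] [-0.0508 -0.309  -0.5876] 0.8061493303547136
[0.5176 0.1233 0.1585]
dowel_a [(array([0.545 , 0.1258, 0.1814]), 0.27)]
end_stop []
cam [(array([0.6273, 0.0468, 0.0329]), 0.65)]
cam_slot [(array([0.6053, 0.0523, 0.0183]), 0.71)]
stop_face []
```

View pics/w2.png

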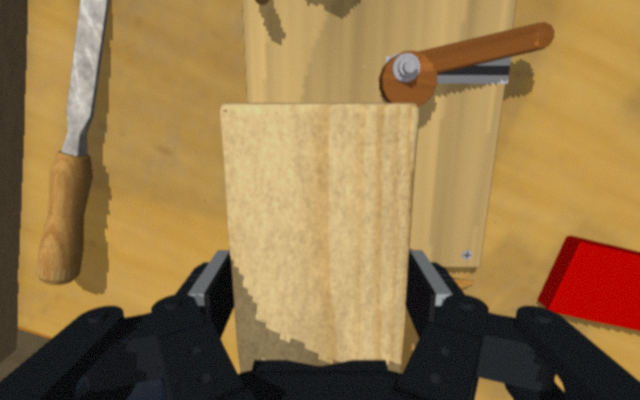

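The plate is held square. The bolt head is at (406,65), the base's right edge runs (515,10)–(481,262), its left edge is at x≈245, and its near right corner is at (478,268).

```bash
python3 - <<'E'
from h import *
c=np.load("w2cal.npy",allow_pickle=True).item()
re=unproj(c,[(514,10),(481,262)],.016);le=unproj(c,[(244,10),(246,95)],.016);bo=unproj(c,[(406,65)],.043);co=unproj(c,[(478,267)],.016)
print(re,le,bo,co)
def f(p):
    cs,sn=np.cos(p[2]),np.sin(p[2]);J=lambda w:(np.atleast_2d(w)[:,:2]-p[:2])@np.array([[cs,-sn],[sn,cs]])
    return np.r_[J(re)[:,1]+.1,J(le)[:,1]-.1,J(bo)[:,0]-.03,(J(bo)[:,1]+.017)*.5,J(co)[:,0]+.135]
for off in (0,):
    r=least_squares(f,[.583,.092,.13]);print(r.x,r.fun)
pl=unproj(c,[(221,105),(418,105)],.1785);print("plate front corners",pl, np.linalg.norm(pl[0]-pl[1]),np.arctan2(*(pl[0]-pl[1])[[1,0]])-np.pi/2)
E
```

```text
[[ 0.668   0.0006  0.016 ]
 [ 0.4693 -0.0272  0.016 ]] [[0.6417 0.1953 0.016 ]
 [0.5827 0.1893 0.016 ]] [[0.6174 0.0769 0.043 ]] [[ 0.4643 -0.0258  0.016 ]]
[0.5855 0.0889 0.1303] [ 0.0017 -0.     -0.0018 -0.0001  0.0001  0.0005 -0.0001]
plate front corners [[0.5807 0.1652 0.1785]
 [0.5895 0.0998 0.1785]] 0.06597168484919992 0.13420954063318535
```

```bash
cat >> h.py <<'E'
JP=np.array([.5855,.0889,.1303])
def j2w(x,y,z,p=JP): return R.from_euler("z",p[2]).apply([x,y,z])+[p[0],p[1],0]
def w2j(P,p=JP): return R.from_euler("z",-p[2]).apply(np.array(P)-[p[0],p[1],0])
def go(x,y,z):
    s=env.get_state();print(s["time_s"],"jig",w2j(s["position"]),"F",R.from_euler("z",-JP[2]).apply(s["force"]),"w",s["width"])
    print(*rel(s,j2w(x,y,z),JP[2]+np.pi/2))
E
python3 -c "
from h import *
go(-.064,.040,.0195)"
```

```text
5.0667 jig [-0.0628  0.0418  0.1584] F [-0.2273  0.5078 -0.9092] w 0.8126088821501875
[138.8571   1.7802   1.1834] [-0.0056  0.0017 -0.0106]
```

send_rows(
  moves=[
    [[0.02,0.002,0.001,0,0,0],[0.045,0.002,0.001,0,0,0],[0.07,0.002,0.001,0,0,0],[0.095,0.002,0.001,0,0,0],[0.112,0.002,0.001,0,0,0],[0.124,0.002,0.001,0,0,0],[0.131,0.002,0.001,0,0,0],[0.135,0.002,0.001,0,0,0],[0.138,0.002,0.001,0,0,0],[0.138,0.002,0.001,0,0,0]],
  ],
)

```text
time_s: 5.9
position: [0.5175, 0.1211, 0.0207]
ee_rot: [0.046, 0.706, 0.046, -0.705]
force: [0.4, -0.3, -1.0]
width: 0.812
```

```bash
python3 -c "
from h import *
go(-.064,.040,.0195)"
```

```text
5.9 jig [-0.0632  0.0407  0.0207] F [ 0.3451 -0.3814 -0.9726] w 0.8120634789904408
[1.2203 0.7307 0.7684] [ 0.0704 -0.0554 -0.0064]
```

send_rows(
  moves=[
    [[0.0005,0.0005,0.0005,0,0,0],[0.001,0.0005,0.0005,0,0,0],[0.0015,0.0005,0.0005,0,0,0],[0.002,0.0005,0.0005,0,0,0],[0.0025,0.0005,0.0005,0,0,0],[0.0025,0.0005,0.0005,0,0,0],[0.0025,0.0005,0.0005,0,0,0],[0.0025,0.0005,0.0005,0,0,0],[0.0025,0.0005,0.0005,0,0,0],[0.0025,0.0005,0.0005,0,0,0]],
  ],
)

```text
time_s: 6.73
position: [0.5168, 0.1207, 0.0184]
ee_rot: [0.047, 0.706, 0.047, -0.705]
force: [-2.0, 1.2, 5.2]
width: 0.809
```

send_rows(
  moves=[
    [[0,0,0,0,0,0],[0,0,0,0,0,0],[0,0,0,0,0,0],[0,0,0,0,0,0],[0,0,0,0,0,0],[-0.005,0,0,0,0,0],[-0.015,0,0,0,0,0],[-0.035,0,0,0,0,0],[-0.065,0,0.015,0,0,0],[-0.095,0,0.04,0,0,0]],
  ],
  hand=0,
)

```text
time_s: 7.57
position: [0.4779, 0.1152, 0.1148]
ee_rot: [0.046, 0.706, 0.046, -0.705]
force: [0.6, 0.2, 1.1]
width: 1.0
```

send_rows(
  moves=[
    [[-0.025,0,0.03,0,0,0],[-0.05,0,0.06,0,0,0],[-0.075,0,0.08,0,0,0],[-0.1,0,0.09,0,0,0],[-0.11,0,0.09,0,0,0],[-0.11,0,0.09,0,0,0],[-0.11,0,0.09,0,0,0],[-0.11,0,0.09,0,0,0],[-0.11,0,0.09,0,0,0],[-0.11,0,0.09,0,0,0]],
  ],
  hand=1,
)

```text
time_s: 8.4
position: [0.3872, 0.1036, 0.2213]
ee_rot: [-0.046, -0.704, -0.047, 0.707]
force: [0.9, -0.0, -0.7]
width: 0.002
```

```bash
python3 - <<'E'
from h import *
go(-.15,.042,.03)
a=imaging.get_image("wrist");c=imaging.get_calibration("wrist")
np.save("w3cal.npy",c,allow_pickle=True);cv2.imwrite("pics/w3.png",a[:,:,::-1])
b=imaging.get_image("top");cv2.imwrite("pics/top2.png",b[:,:,::-1])
E
```

```text
8.4 jig [-0.1948  0.0403  0.2213] F [ 0.8989 -0.1244 -0.6752] w 0.002088573064054704
[191.1564  -1.5173 -45.3598] [0.0748 0.1818 0.0332]
```

View pics/w3.png

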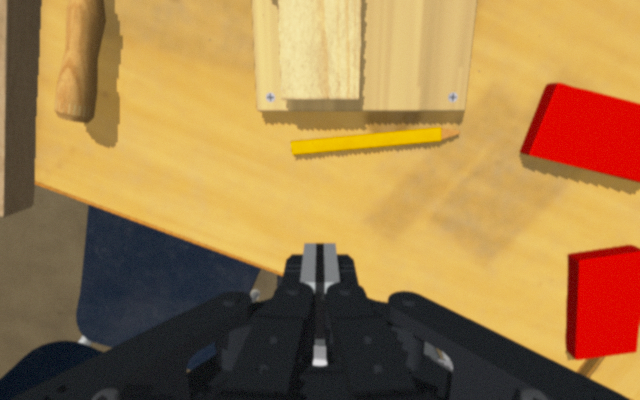

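The plate lies on the base. Its near top edge runs (285,98)–(360,100), the base's near corners are (258,110),(466,110), and the pencil at (375,141) lies clear in front.

```bash
python3 - <<'E'
from h import *
c=np.load("w3cal.npy",allow_pickle=True).item()
for uv,z in [((258,110),.016),((466,110),.016),((256,5),.016),((475,5),.016),((270,97),.016),((453,97),.016),((285,98),.035),((360,100),.035),((279,5),.035),((362,5),.035)]: print(uv,w2j(unproj(c,[uv],z)[0]))
E
```

```text
(258, 110) [-0.1349  0.099   0.016 ]
(466, 110) [-0.1345 -0.0994  0.016 ]
(256, 5) [-0.045   0.0967  0.016 ]
(475, 5) [-0.0445 -0.0969  0.016 ]
(270, 97) [-0.123   0.0872  0.016 ]
(453, 97) [-0.1226 -0.0857  0.016 ]
(285, 98) [-0.1239  0.0712  0.035 ]
(360, 100) [-0.1255  0.0041  0.035 ]
(279, 5) [-0.0493  0.0744  0.035 ]
(362, 5) [-0.0491  0.0051  0.035 ]
```

send_rows(
  moves=[
    [[0.025,0,-0.008,0,0,0],[0.055,0,-0.016,0,0,0],[0.085,0,-0.024,0,0,0],[0.115,0,-0.032,0,0,0],[0.145,0,-0.039,0,0,0],[0.17,0,-0.039,0,0,0],[0.19,0,-0.039,0,0,0],[0.198,0,-0.039,0,0,0],[0.199,0,-0.039,0,0,0],[0.199,0,-0.039,0,0,0]],
  ],
)

```text
time_s: 9.33
position: [0.4264, 0.1087, 0.0239]
ee_rot: [-0.046, -0.705, -0.047, 0.706]
force: [0.2, 0.4, 0.4]
width: 0.001
```

```bash
python3 -c "
from h import *
go(-.065,.040,.022)"
```

```text
9.3333 jig [-0.1552  0.0403  0.0239] F [0.2745 0.3245 0.4288] w 0.0011097701960116001
[  1.8961   0.4056 -90.1752] [0.0776 0.023  0.0056]
```

send_rows(
  moves=[
    [[0.001,0,-0.006,0,0,0],[0.001,0,-0.012,0,0,0],[0.001,0,-0.016,0,0,0],[0.001,0,-0.02,0,0,0],[0.001,0,-0.025,0,0,0],[0.001,0,-0.03,0,0,0],[0.001,0,-0.036,0,0,0],[0.001,0,-0.042,0,0,0],[0.001,0,-0.048,0,0,0],[0.001,0,-0.054,0,0,0]],
  ],
)

```text
time_s: 10.17
position: [0.4805, 0.1158, 0.0228]
ee_rot: [-0.047, -0.706, -0.047, 0.706]
force: [-1.1, -0.3, 0.9]
width: -0.0
```

send_rows(
  moves=[
    [[0,0,-0.006,0,0,0],[0,0,-0.012,0,0,0],[0,0,-0.018,0,0,0],[0,0,-0.024,0,0,0],[0,0,-0.029,0,0,0],[0,0,-0.033,0,0,0],[0,0,-0.036,0,0,0],[0,0,-0.038,0,0,0],[0,0,-0.04,0,0,0],[0,0,-0.041,0,0,0]],
  ],
)

```text
time_s: 11.0
position: [0.5206, 0.1212, 0.0228]
ee_rot: [0.047, 0.706, 0.047, -0.706]
force: [-0.7, 0.1, 0.0]
width: 0.002
```

```bash
python3 - <<'E'
from h import *
go(-.065,.040,.022)
b=imaging.get_image("top");cv2.imwrite("pics/top3.png",b[:,:,::-1])
a=imaging.get_image("wrist");c=imaging.get_calibration("wrist");np.save("w4cal.npy",c,allow_pickle=True)
cv2.imwrite("pics/w4.png",a[:,:,::-1])
E
```

```text
11.0 jig [-0.0601  0.0404  0.0228] F [-0.6435  0.2203  0.0045] w 0.00195850972256972
[0.7883 0.4038 4.884 ] [ 0.0779 -0.0021 -0.0007]
```

View pics/w4.png

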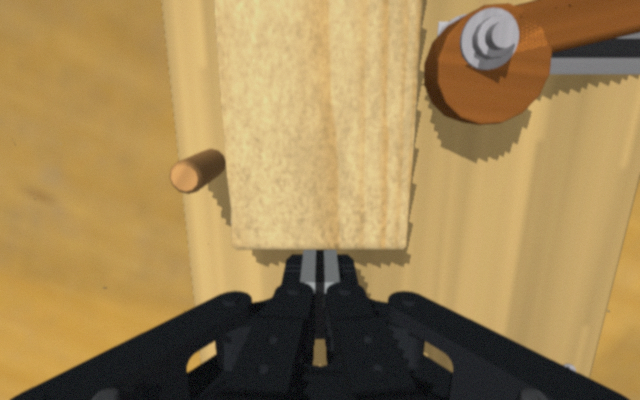

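The plate is being pushed squarely. Dowel A at (195,170) is just clear and the cam at (490,65) is clear. Next I estimate the stop's x from the first top picture.

```bash
python3 - <<'E'
from h import *
c=imaging.get_calibration("top");p=np.array([.583,.0921,.1305])
for uv in [(133,138),(133,134),(133,142)]:
    q=np.array(uv)/5-.4+[192,125]
    print(uv,w2j(unproj(c,[q],.0255)[0],p), w2j(unproj(c,[q],.029)[0],p))
c=np.load("w4cal.npy",allow_pickle=True).item()
for uv in [(234,247),(408,247),(217,5),(421,5)]: print(w2j(unproj(c,[uv],.035)[0]))
print(w2j(unproj(c,[(184,177)],.048)[0]),w2j(unproj(c,[(490,38)],.043)[0]))
E
```

```text
(133, 138) [0.0793 0.0448 0.0255] [0.0782 0.0442 0.029 ]
(133, 134) [0.0819 0.0446 0.0255] [0.0808 0.044  0.029 ]
(133, 142) [0.0768 0.045  0.0255] [0.0757 0.0444 0.029 ]
[-0.0468  0.0745  0.035 ]
[-0.0466  0.0052  0.035 ]
[0.0399 0.0746 0.035 ]
[0.04  0.007 0.035]
[-0.0156  0.0865  0.048 ] [ 0.0288 -0.0137  0.043 ]
```

send_rows(
  moves=[
    [[0,0,-0.001,0,0,0],[0,0,-0.002,0,0,0],[0,0,-0.003,0,0,0],[0,0,-0.004,0,0,0],[0,0,-0.0045,0,0,0],[0,0,-0.005,0,0,0],[0,0,-0.0055,0,0,0],[0,0,-0.006,0,0,0],[0,0,-0.0065,0,0,0],[0,0,-0.007,0,0,0]],
  ],
)

```text
time_s: 11.93
position: [0.5275, 0.1221, 0.0228]
ee_rot: [0.047, 0.706, 0.047, -0.706]
force: [0.4, 0.6, 0.6]
width: -0.003
```

send_rows(
  moves=[
    [[0,0,-0.0003,0,0,0],[0,0,-0.0006,0,0,0],[0,0,-0.0009,0,0,0],[0,0,-0.0012,0,0,0],[0,0,-0.0015,0,0,0],[0,0,-0.0018,0,0,0],[0,0,-0.0021,0,0,0],[0,0,-0.0024,0,0,0],[0,0,-0.0027,0,0,0],[0,0,-0.003,0,0,0]],
  ],
)

```text
time_s: 12.77
position: [0.5304, 0.1225, 0.0228]
ee_rot: [-0.047, -0.706, -0.047, 0.706]
force: [0.0, 0.2, 0.2]
width: -0.002
```

send_rows(
  moves=[
    [[0,0,-0.0003,0,0,0],[0,0,-0.0006,0,0,0],[0,0,-0.0009,0,0,0],[0,0,-0.0012,0,0,0],[0,0,-0.0015,0,0,0],[0,0,-0.0018,0,0,0],[0,0,-0.0021,0,0,0],[0,0,-0.0024,0,0,0],[0,0,-0.0027,0,0,0],[0,0,-0.003,0,0,0]],
  ],
)

```text
time_s: 13.6
position: [0.5334, 0.1229, 0.0228]
ee_rot: [0.047, 0.706, 0.047, -0.706]
force: [0.2, -0.7, 0.0]
width: -0.001
```

```bash
python3 - <<'E'
from h import *
go(-.065,.040,.022)
b=imaging.get_image("top");cv2.imwrite("pics/top4.png",b[:,:,::-1])
a=cv2.imread("pics/top1.png")
f=lambda i:cv2.resize(i[125:205,192:262],None,fx=5,fy=5,interpolation=cv2.INTER_CUBIC)
sc=imaging.get_image("scene")[:,:,::-1]; 
o=np.hstack([f(b[:,:,::-1]),cv2.resize(sc[190:290,180:280],(400,400),interpolation=cv2.INTER_CUBIC)])
cv2.imwrite("pics/cmp.png",o)
E
```

```text
13.6 jig [-0.0472  0.0404  0.0228] F [ 0.0863 -0.6762  0.014 ] w -0.0005928681948586366
[ 0.8074  0.4189 17.7743] [ 0.0784 -0.001   0.0005]
```

View pics/cmp.png

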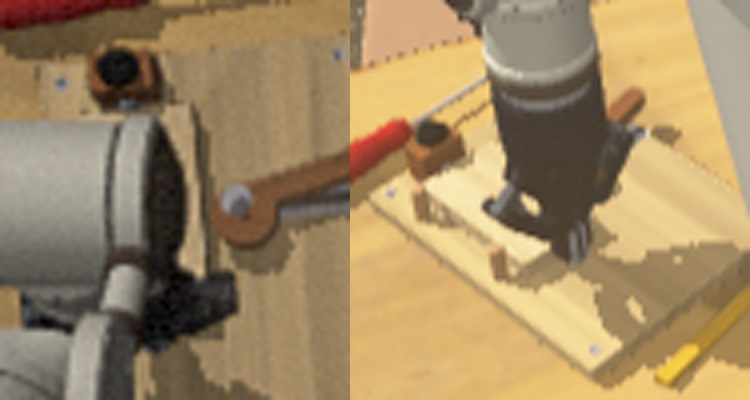

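The plate's far edge (crop row ~107) is within a few mm of the stop's screw head (125,103). I continue gently.

send_rows(
  moves=[
    [[0,0,-0.0003,0,0,0],[0,0,-0.0006,0,0,0],[0,0,-0.0009,0,0,0],[0,0,-0.0012,0,0,0],[0,0,-0.0015,0,0,0],[0,0,-0.0018,0,0,0],[0,0,-0.0021,0,0,0],[0,0,-0.0024,0,0,0],[0,0,-0.0027,0,0,0],[0,0,-0.003,0,0,0]],
  ],
)

```text
time_s: 14.53
position: [0.5335, 0.123, 0.0223]
ee_rot: [-0.047, -0.703, -0.047, 0.708]
force: [-10.8, -2.5, 8.3]
width: -0.002
```

send_rows(
  moves=[
    [[0,0,-0.0003,0,0,0],[0,0,-0.0006,0,0,0],[0,0,-0.0009,0,0,0],[0,0,-0.0012,0,0,0],[0,0,-0.0014,0,0,0],[0,0,-0.0016,0,0,0],[0,0,-0.0018,0,0,0],[0,0,-0.002,0,0,0],[0,0,-0.002,0,0,0],[0,0,-0.002,0,0,0]],
  ],
)

```text
time_s: 15.37
position: [0.5335, 0.1231, 0.0219]
ee_rot: [-0.047, -0.701, -0.047, 0.71]
force: [-17.2, -3.3, 14.3]
width: 0.002
```

The plate has met the stop (17 N and still gentle there, but I should have checked between those two calls). I back off now.

send_rows(
  moves=[
    [[0,0,0.003,0,0,0],[0,0,0.006,0,0,0],[0,0,0.01,0,0,0],[-0.01,0,0.015,0,0,0],[-0.03,0,0.015,0,0,0],[-0.055,0.01,0.01,0,0,0],[-0.06,0.03,0,0,0,0],[-0.06,0.05,-0.01,0,0,0],[-0.06,0.065,-0.02,0,0,0],[-0.06,0.065,-0.02,0,0,0]],
  ],
)

```text
time_s: 16.2
position: [0.5696, 0.0591, 0.084]
ee_rot: [0.046, 0.707, 0.045, -0.704]
force: [0.3, -0.5, 0.1]
width: -0.001
```

```bash
python3 - <<'E'
from h import *
go(-.017,-.022,.024)
E
```

```text
16.2 jig [-0.0196 -0.0275  0.084 ] F [ 0.2195 -0.5462  0.0696] w -0.0013444312919415804
[59.9766 -5.6133 -2.3653] [-0.0715 -0.2573 -0.1015]
```

send_rows(
  moves=[
    [[0.015,0,0,0,0,0],[0.035,0,0,0,0,0],[0.05,0,0,0,0,0],[0.058,0,0,0,0,0],[0.06,0,0,0,0,0],[0.06,-0.004,0,0,0,0],[0.06,-0.008,0,0,0,0],[0.06,-0.012,0,0,0,0],[0.06,-0.015,0,0,0,0],[0.06,-0.0165,0,0,0,0]],
  ],
)

```text
time_s: 17.03
position: [0.565, 0.0787, 0.0236]
ee_rot: [0.047, 0.706, 0.047, -0.705]
force: [0.4, -1.1, 1.1]
width: 0.003
```

```bash
python3 - <<'E'
from h import *
go(-.017,-.004,.024)
E
```

```text
17.0333 jig [-0.0217 -0.0075  0.0236] F [ 0.2629 -1.1052  1.1266] w 0.002657651797319327
[-0.4085 -3.4533 -4.6598] [ 0.1142 -0.0794 -0.0133]
```

send_rows(
  moves=[
    [[0,-0.0006,0,0,0,0],[0,-0.0012,0,0,0,0],[0,-0.0018,0,0,0,0],[0,-0.0024,0,0,0,0],[0,-0.003,0,0,0,0],[0,-0.0034,0,0,0,0],[0,-0.0038,0,0,0,0],[0,-0.0042,0,0,0,0],[0,-0.0046,0,0,0,0],[0,-0.005,0,0,0,0]],
  ],
)

```text
time_s: 17.87
position: [0.5638, 0.083, 0.0227]
ee_rot: [-0.047, -0.706, -0.047, 0.706]
force: [-0.6, -1.2, -0.4]
width: 0.002
```

send_rows(
  moves=[
    [[0,-0.0002,0,0,0,0],[0,-0.0004,0,0,0,0],[0,-0.0006,0,0,0,0],[0,-0.0008,0,0,0,0],[0,-0.001,0,0,0,0],[0,-0.0012,0,0,0,0],[0,-0.0014,0,0,0,0],[0,-0.0016,0,0,0,0],[0,-0.0018,0,0,0,0],[0,-0.002,0,0,0,0]],
  ],
)

```text
time_s: 18.7
position: [0.5638, 0.0836, 0.023]
ee_rot: [0.047, 0.706, 0.046, -0.706]
force: [-0.1, -8.7, 1.2]
width: -0.001
```

```bash
python3 - <<'E'
from h import *
go(-.017,-.004,.024)
a=imaging.get_image("wrist");c=imaging.get_calibration("wrist");np.save("w5cal.npy",c,allow_pickle=True)
cv2.imwrite("pics/w5.png",a[:,:,::-1])
E
```

```text
18.7 jig [-0.0222 -0.0025  0.023 ] F [-1.2207 -8.6603  1.1973] w -0.000971952902256429
[-1.0305  1.5496 -5.157 ] [ 0.0957  0.0037 -0.1368]
```

View pics/w5.png

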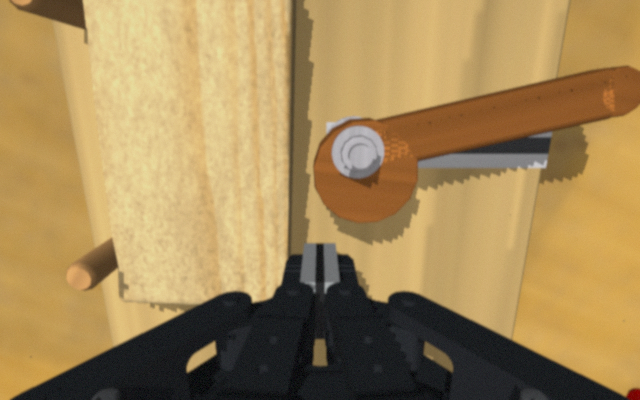

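Firm contact at dowel A (8.7 N), with the plate's long edge against it at (118,265). Next the other end, opposite dowel B.

send_rows(
  moves=[
    [[0,0.003,0,0,0,0],[0,0.01,0,0,0,0],[-0.02,0.017,0,0,0,0],[-0.045,0.018,0,0,0,0],[-0.06,0.018,-0.01,0,0,0],[-0.06,0.018,-0.035,0,0,0],[-0.06,0.018,-0.06,0,0,0],[-0.06,0.018,-0.085,0,0,0],[-0.06,0.018,-0.097,0,0,0],[-0.06,0.018,-0.098,0,0,0]],
  ],
)

```text
time_s: 19.58
position: [0.6653, 0.0802, 0.083]
ee_rot: [0.046, 0.706, 0.047, -0.705]
force: [0.3, -0.4, 0.6]
width: -0.003
```

```bash
python3 - <<'E'
from h import *
go(.076,-.018,.023)
c=np.load("w5cal.npy",allow_pickle=True).item()
for uv in [(121,297),(85,5),(295,5),(291,230)]: print(w2j(unproj(c,[uv],.035)[0]))
E
```

```text
19.5833 jig [ 0.078 -0.019  0.083] F [ 0.2892 -0.3968  0.5501] w -0.0031229397002475287
[60.0237 -0.9254  2.1819] [ 0.0768 -0.1406  0.0335]
[-0.0313  0.08    0.035 ]
[0.0777 0.0755 0.035 ]
[0.0779 0.006  0.035 ]
[-0.0016  0.0088  0.035 ]
```

send_rows(
  moves=[
    [[0.015,0,0.001,0,0,0],[0.035,0,0.002,0,0,0],[0.05,0,0.002,0,0,0],[0.058,0,0.002,0,0,0],[0.06,0,0.002,0,0,0],[0.06,-0.002,0.002,0,0,0],[0.06,-0.004,0.002,0,0,0],[0.06,-0.006,0.002,0,0,0],[0.06,-0.008,0.002,0,0,0],[0.06,-0.0095,0.002,0,0,0]],
  ],
)

```text
time_s: 20.42
position: [0.6605, 0.0895, 0.0237]
ee_rot: [0.047, 0.706, 0.047, -0.705]
force: [-1.0, 0.4, 0.4]
width: -0.002
```

send_rows(
  moves=[
    [[0,-0.0005,0,0,0,0],[0,-0.001,0,0,0,0],[0,-0.0015,0,0,0,0],[0,-0.002,0,0,0,0],[0,-0.0025,0,0,0,0],[0,-0.0028,0,0,0,0],[0,-0.0031,0,0,0,0],[0,-0.0034,0,0,0,0],[0,-0.0037,0,0,0,0],[0,-0.004,0,0,0,0]],
  ],
)

```text
time_s: 21.25
position: [0.6594, 0.0931, 0.0228]
ee_rot: [0.047, 0.706, 0.046, -0.706]
force: [0.2, 0.0, 0.0]
width: -0.001
```

```bash
python3 - <<'E'
from h import *
go(.076,-.0025,.023)
E
```

```text
21.25 jig [ 0.0738 -0.0054  0.0228] F [ 0.2083 -0.0166  0.0105] w -0.0007078950379025954
[-0.208  -2.9255 -2.1974] [ 0.0767 -0.     -0.0038]
```

send_rows(
  moves=[
    [[0,-0.0003,0,0,0,0],[0,-0.0006,0,0,0,0],[0,-0.0009,0,0,0,0],[0,-0.0012,0,0,0,0],[0,-0.0015,0,0,0,0],[0,-0.0018,0,0,0,0],[0,-0.0021,0,0,0,0],[0,-0.0023,0,0,0,0],[0,-0.0025,0,0,0,0],[0,-0.0025,0,0,0,0]],
  ],
)

```text
time_s: 22.08
position: [0.6591, 0.0955, 0.0228]
ee_rot: [0.047, 0.706, 0.046, -0.706]
force: [1.3, -0.8, 0.4]
width: 0.001
```

send_rows(
  moves=[
    [[0,-0.0002,0,0,0,0],[0,-0.0004,0,0,0,0],[0,-0.0006,0,0,0,0],[0,-0.0008,0,0,0,0],[0,-0.001,0,0,0,0],[0,-0.0012,0,0,0,0],[0,-0.0014,0,0,0,0],[0,-0.0015,0,0,0,0],[0,-0.0015,0,0,0,0],[0,-0.0015,0,0,0,0]],
  ],
)

```text
time_s: 22.92
position: [0.6592, 0.096, 0.023]
ee_rot: [0.047, 0.706, 0.046, -0.705]
force: [0.8, -6.0, 0.2]
width: 0.001
```

Dowel B contact: 6 N at the same jig y as at dowel A. Now a final gentle push to the stop.

send_rows(
  moves=[
    [[0,0.003,0,0,0,0],[0,0.01,0,0,0,0],[-0.02,0.015,0,0,0,0],[-0.045,0.012,0.005,0,0,0],[-0.06,0,0.025,0,0,0],[-0.06,-0.015,0.055,0,0,0],[-0.06,-0.03,0.085,0,0,0],[-0.06,-0.042,0.115,0,0,0],[-0.06,-0.046,0.135,0,0,0],[-0.06,-0.046,0.14,0,0,0]],
  ],
)

```text
time_s: 23.75
position: [0.5102, 0.1254, 0.0819]
ee_rot: [-0.047, -0.704, -0.047, 0.707]
force: [-1.4, -0.2, -0.6]
width: -0.001
```

send_rows(
  moves=[
    [[0.01,0,0,0,0,0],[0.03,0,0,0,0,0],[0.048,0,0,0,0,0],[0.058,0,0,0,0,0],[0.06,0,0,0,0,0],[0.06,0,0,0,0,0],[0.06,0,-0.003,0,0,0],[0.06,0,-0.006,0,0,0],[0.06,0,-0.009,0,0,0],[0.06,0,-0.011,0,0,0]],
  ],
)

```text
time_s: 24.58
position: [0.5263, 0.1258, 0.0238]
ee_rot: [0.047, 0.706, 0.046, -0.705]
force: [0.5, 0.5, 1.1]
width: 0.005
```

```bash
python3 - <<'E'
from h import *
go(-.047,.044,.023)
a=imaging.get_image("wrist");c=imaging.get_calibration("wrist");np.save("w6cal.npy",c,allow_pickle=True)
cv2.imwrite("pics/w6.png",a[:,:,::-1])
E
```

```text
24.5833 jig [-0.0539  0.0443  0.0238] F [0.5423 0.4459 1.0871] w 0.004523558552095975
[ 0.7746  0.2941 -6.9039] [ 0.0745 -0.1229 -0.0132]
```

send_rows(
  moves=[
    [[0,0,-0.0006,0,0,0],[0,0,-0.0012,0,0,0],[0,0,-0.0018,0,0,0],[0,0,-0.0024,0,0,0],[0,0,-0.003,0,0,0],[0,0,-0.0035,0,0,0],[0,0,-0.004,0,0,0],[0,0,-0.0044,0,0,0],[0,0,-0.0047,0,0,0],[0,0,-0.005,0,0,0]],
  ],
)

```text
time_s: 25.47
position: [0.5299, 0.1264, 0.0228]
ee_rot: [-0.047, -0.706, -0.047, 0.706]
force: [-0.3, 0.0, -0.4]
width: -0.002
```

```bash
python3 - <<'E'
from h import *
go(-.047,.044,.023)
E
```

```text
25.4667 jig [-0.0503  0.0444  0.0228] F [-0.3208  0.0509 -0.4281] w -0.0017071450894123779
[-0.2121  0.4235 -3.2665] [0.0769 0.0024 0.0006]
```

send_rows(
  moves=[
    [[0,0,-0.0006,0,0,0],[0,0,-0.0012,0,0,0],[0,0,-0.0018,0,0,0],[0,0,-0.0024,0,0,0],[0,0,-0.003,0,0,0],[0,0,-0.0034,0,0,0],[0,0,-0.0038,0,0,0],[0,0,-0.004,0,0,0],[0,0,-0.004,0,0,0],[0,0,-0.004,0,0,0]],
  ],
)

```text
time_s: 26.3
position: [0.5329, 0.1269, 0.0226]
ee_rot: [-0.047, -0.705, -0.047, 0.706]
force: [-4.6, -0.8, 3.9]
width: -0.003
```

```bash
python3 - <<'E'
from h import *
go(-.047,.044,.023)
E
```

```text
26.3 jig [-0.0472  0.0445  0.0226] F [-4.688  -0.191   3.8984] w -0.002633223089649416
[-0.3942  0.4802 -0.2126] [0.0858 0.13   0.0025]
```

The plate sits home at the stop (same TCP x = -0.0472 as the first contact, 4.7 N). I retreat and move above the lever's trailing side.

send_rows(
  moves=[
    [[0,0,0.004,0,0,0],[0,0,0.01,0,0,0],[-0.02,0,0.014,0,0,0],[-0.045,0,0.014,0,0,0],[-0.068,0.005,0.01,0,0,0],[-0.075,0.02,-0.005,0,0,0],[-0.075,0.043,-0.028,0,0,0],[-0.075,0.066,-0.053,0,0,0],[-0.075,0.089,-0.078,0,0,0],[-0.075,0.11,-0.102,0,0,0]],
  ],
)

```text
time_s: 27.13
position: [0.6507, 0.0301, 0.098]
ee_rot: [0.047, 0.706, 0.046, -0.705]
force: [1.2, 0.5, 0.3]
width: -0.001
```

send_rows(
  moves=[
    [[0,0.013,-0.017,0,0,0],[0,0.015,-0.026,0,0,0],[0,0.0155,-0.026,0,0,0],[0,0.0155,-0.026,0,0,0],[0,0.0155,-0.026,0,0,0],[0,0.0155,-0.026,0,0,0],[0,0.0155,-0.026,0,0,0],[0,0.0155,-0.026,0,0,0],[0,0.0155,-0.026,0,0,0],[0,0.0155,-0.026,0,0,0]],
  ],
)

```text
time_s: 27.97
position: [0.6771, 0.0195, 0.0979]
ee_rot: [0.047, 0.706, 0.047, -0.706]
force: [-0.4, 0.3, -0.8]
width: 0.005
```

```bash
python3 - <<'E'
from h import *
go(.083,-.081,.021)
a=imaging.get_image("wrist");c=imaging.get_calibration("wrist");np.save("w7cal.npy",c,allow_pickle=True)
cv2.imwrite("pics/w7.png",a[:,:,::-1])
print(proj(c,[j2w(.0574,-.0922,.029),j2w(.03,-.017,.043)]))
E
```

```text
27.9667 jig [ 0.0818 -0.0807  0.0979] F [-0.3749  0.3312 -0.7885] w 0.0047536685571944876
[76.8821  0.2834 -1.2344] [ 0.0902 -0.0015 -0.0018]
[[336.9711 250.9846]
 [218.1601 299.9844]]
```

View pics/w7.png

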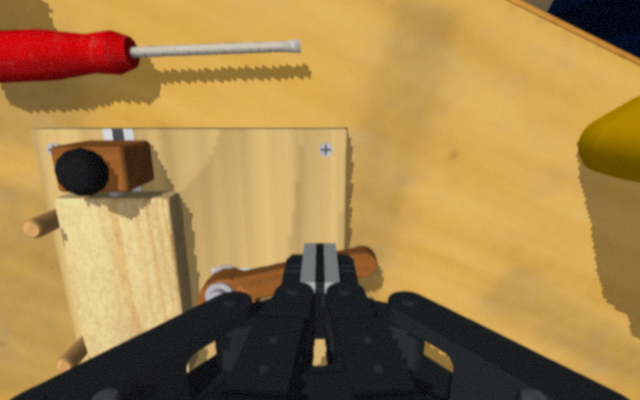

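The plate is against the stop at (120,193) and both dowels, and the lever's end at (365,258) lies clear of the fingers. Quick numeric check of the clearance:

```bash
python3 - <<'E'
from h import *
c=np.load("w7cal.npy",allow_pickle=True).item()
for uv,z in [((365,258),.036),((290,262),.036),((360,247),.036),((376,262),.036),((58,197),.035),((175,195),.035),((220,275),.043),((347,130),.016),((33,130),.016)]: print(uv,w2j(unproj(c,[uv],z)[0]))
E
```

```text
(365, 258) [ 0.0558 -0.1096  0.036 ]
(290, 262) [ 0.0529 -0.0622  0.036 ]
(360, 247) [ 0.0632 -0.1062  0.036 ]
(376, 262) [ 0.053  -0.1166  0.036 ]
(58, 197) [0.095  0.0767 0.035 ]
(175, 195) [0.0964 0.0061 0.035 ]
(220, 275) [ 0.0474 -0.0195  0.043 ]
(347, 130) [ 0.1335 -0.0979  0.016 ]
(33, 130) [0.1331 0.0982 0.016 ]
```

I re-verify dowel B contact with a light touch while the arm is here and the cam is still open.

send_rows(
  moves=[
    [[0,-0.02,0.002,0,0,0],[0,-0.045,0.005,0,0,0],[0,-0.058,0.007,0,0,0],[0.01,-0.062,0.007,0,0,0],[0.035,-0.062,0.007,0,0,0],[0.06,-0.062,0.007,0,0,0],[0.073,-0.064,0.007,0,0,0],[0.075,-0.068,0.007,0,0,0],[0.075,-0.072,0.007,0,0,0],[0.075,-0.0745,0.007,0,0,0]],
  ],
)

```text
time_s: 28.85
position: [0.6614, 0.0926, 0.0239]
ee_rot: [0.047, 0.706, 0.046, -0.705]
force: [0.4, -0.4, 0.7]
width: -0.0
```

send_rows(
  moves=[
    [[0,-0.0004,0,0,0,0],[0,-0.0008,0,0,0,0],[0,-0.0012,0,0,0,0],[0,-0.0016,0,0,0,0],[0,-0.002,0,0,0,0],[0,-0.0024,0,0,0,0],[0,-0.0027,0,0,0,0],[0,-0.003,0,0,0,0],[0,-0.003,0,0,0,0],[0,-0.003,0,0,0,0]],
  ],
)

```text
time_s: 29.68
position: [0.6601, 0.0952, 0.0227]
ee_rot: [-0.047, -0.706, -0.047, 0.706]
force: [-0.1, -0.5, 0.5]
width: -0.001
```

```bash
python3 - <<'E'
from h import *
go(.076,-.0027,.023)
E
```

```text
29.6833 jig [ 0.0747 -0.0034  0.0227] F [-0.1427 -0.4399  0.4548] w -0.001435711028543772
[-0.2587 -0.7249 -1.257 ] [ 0.0782  0.0071 -0.0005]
```

send_rows(
  moves=[
    [[0,-0.0002,0,0,0,0],[0,-0.0004,0,0,0,0],[0,-0.0006,0,0,0,0],[0,-0.0008,0,0,0,0],[0,-0.001,0,0,0,0],[0,-0.0012,0,0,0,0],[0,-0.0014,0,0,0,0],[0,-0.0014,0,0,0,0],[0,-0.0014,0,0,0,0],[0,-0.0014,0,0,0,0]],
  ],
)

```text
time_s: 30.52
position: [0.6601, 0.096, 0.0229]
ee_rot: [0.047, 0.706, 0.046, -0.706]
force: [-0.3, -5.4, -0.1]
width: -0.001
```

```bash
python3 - <<'E'
from h import *
go(.083,-.081,.021)
E
```

```text
30.5167 jig [ 0.0749 -0.0027  0.0229] F [-1.0221 -5.3057 -0.1386] w -0.001196142787603895
[ 1.9432 78.3498 -8.051 ] [ 0.0686 -0.0058 -0.0484]
```

send_rows(
  moves=[
    [[0,0.003,-0.001,0,0,0],[0,0.012,-0.004,0,0,0],[0,0.025,-0.008,0,0,0],[0,0.042,-0.008,0,0,0],[0,0.06,-0.008,0,0,0],[0.001,0.073,-0.008,0,0,0],[0.0015,0.079,-0.008,0,0,0],[0.0015,0.079,-0.008,0,0,0],[0.0015,0.079,-0.008,0,0,0],[0.0015,0.079,-0.008,0,0,0]],
  ],
)

```text
time_s: 31.35
position: [0.678, 0.02, 0.0211]
ee_rot: [-0.046, -0.705, -0.047, 0.706]
force: [-0.2, 0.3, -0.1]
width: -0.005
```

```bash
cat >> h.py <<'E'
PIV=np.array([.030,-.017])
def um(q):
    t=1.222+q;return np.array([np.cos(t),-np.sin(t)]),np.array([-np.sin(t),-np.cos(t)])
def locus(q,r=.078,hy=.0095,hx=.011):
    u,m=um(q);return PIV+r*u-m*(.009+hx*abs(m[0])+hy*abs(m[1]))
def lev(qs):
    s=env.get_state();p=w2j(s["position"]);F=R.from_euler("z",-JP[2]).apply(s["force"])
    q=least_squares(lambda v:(locus(v[0],v[1])-p[:2]),[.3,.078]).x
    d=p[:2]-PIV;u,m=um(q[0])
    print(s["time_s"],"jig",p,"F",F,"q,r",q,"torque cw",-(d[0]*F[1]-d[1]*F[0])*-1,"Fm",-F[:2]@m,"|F|",np.hypot(*F[:2]))
    for a in qs:
        L=locus(a);print(round(a,2),"ty %.1f tz %.1f mm"%(-1e3*(L[1]-p[1]),-1e3*(L[0]-p[0])))
E
python3 -c "
from h import *
lev(np.arange(0,1.01,.1))"
```

```text
31.35 jig [ 0.0827 -0.0804  0.0211] F [-0.1086  0.3459 -0.1418] q,r [-0.064   0.0792] torque cw 0.011362322430194936 Fm 0.03929940281766384 |F| 0.36260145149799455
0.0 ty 2.2 tz 4.9 mm
0.1 ty 6.8 tz 12.2 mm
0.2 ty 10.6 tz 20.1 mm
0.3 ty 13.6 tz 28.5 mm
0.4 ty 15.6 tz 36.3 mm
0.5 ty 17.0 tz 43.4 mm
0.6 ty 17.7 tz 50.8 mm
0.7 ty 17.7 tz 58.4 mm
0.8 ty 16.9 tz 66.0 mm
0.9 ty 15.3 tz 73.7 mm
1.0 ty 12.9 tz 81.3 mm
```

send_rows(
  moves=[
    [[0,0.002,0.005,0,0,0],[0,0.0045,0.0085,0,0,0],[0,0.0068,0.0122,0,0,0],[0,0.0087,0.016,0,0,0],[0,0.0106,0.02,0,0,0],[0,0.012,0.024,0,0,0],[0,0.0136,0.0285,0,0,0],[0,0.0146,0.0323,0,0,0],[0,0.0156,0.0363,0,0,0],[0,0.0163,0.04,0,0,0]],
  ],
)

```text
time_s: 32.18
position: [0.6417, -0.0014, 0.0219]
ee_rot: [0.046, 0.707, 0.047, -0.704]
force: [3.7, 4.2, -1.6]
width: 0.004
```

```bash
python3 -c "
from h import *
lev(np.arange(.4,1.31,.1))"
```

```text
32.1833 jig [ 0.044  -0.0969  0.0219] F [ 4.1812  3.6517 -1.6288] q,r [0.4348 0.0784] torque cw 0.3849865007663063 Fm 3.851983326129502 |F| 5.5513193254807165
0.4 ty -0.9 tz -2.5 mm
0.5 ty 0.4 tz 4.7 mm
0.6 ty 1.1 tz 12.0 mm
0.7 ty 1.1 tz 19.6 mm
0.8 ty 0.4 tz 27.2 mm
0.9 ty -1.2 tz 34.9 mm
1.0 ty -3.6 tz 42.5 mm
1.1 ty -6.8 tz 50.0 mm
1.2 ty -10.9 tz 57.2 mm
1.3 ty -15.8 tz 64.0 mm
```

Torque 0.385 Nm matches free swinging. I continue to q≈0.85, just short of the earliest bite.

send_rows(
  moves=[
    [[0,0.0004,0.0035,0,0,0],[0,0.0007,0.007,0,0,0],[0,0.001,0.0105,0,0,0],[0,0.0012,0.014,0,0,0],[0,0.0012,0.0175,0,0,0],[0,0.0011,0.02,0,0,0],[0,0.0009,0.0225,0,0,0],[0,0.0006,0.025,0,0,0],[0,0.0003,0.0275,0,0,0],[0,0,0.029,0,0,0]],
  ],
)

```text
time_s: 33.02
position: [0.614, -0.0059, 0.0228]
ee_rot: [0.047, 0.708, 0.046, -0.704]
force: [5.7, 2.0, 0.5]
width: 0.0
```

```bash
python3 -c "
from h import *
lev(np.arange(.8,1.61,.1))"
```

```text
33.0167 jig [ 0.0159 -0.0977  0.0228] F [5.9188 1.2673 0.4575] q,r [0.8068 0.0786] torque cw 0.45996487225079724 Fm 4.748364125827448 |F| 6.05297980230933
0.8 ty -0.5 tz -0.8 mm
0.9 ty -2.1 tz 6.9 mm
1.0 ty -4.4 tz 14.5 mm
1.1 ty -7.7 tz 22.0 mm
1.2 ty -11.7 tz 29.2 mm
1.3 ty -16.6 tz 36.0 mm
1.4 ty -22.3 tz 42.4 mm
1.5 ty -28.7 tz 48.1 mm
1.6 ty -35.8 tz 53.2 mm
```

send_rows(
  moves=[
    [[0,-0.0002,0.001,0,0,0],[0,-0.0003,0.002,0,0,0],[0,-0.0005,0.003,0,0,0],[0,-0.0008,0.004,0,0,0],[0,-0.001,0.005,0,0,0],[0,-0.0012,0.006,0,0,0],[0,-0.0014,0.007,0,0,0],[0,-0.0016,0.0077,0,0,0],[0,-0.0016,0.0077,0,0,0],[0,-0.0016,0.0077,0,0,0]],
  ],
)

```text
time_s: 33.85
position: [0.6064, -0.0055, 0.0229]
ee_rot: [0.047, 0.708, 0.046, -0.703]
force: [4.9, 2.0, 1.5]
width: -0.005
```

```bash
python3 -c "
from h import *
lev([.9,1,1.1])"
```

```text
33.85 jig [ 0.0084 -0.0963  0.0229] F [5.1529 1.3068 1.458 ] q,r [0.9022 0.0788] torque cw 0.38056506348564817 Fm 3.6968962177294844 |F| 5.3160253158634525
0.9 ty -0.6 tz -0.6 mm
1 ty -3.0 tz 7.0 mm
1.1 ty -6.3 tz 14.5 mm
```

Free still (0.38 Nm). Next to q≈1.0.

send_rows(
  moves=[
    [[0,-0.0003,0.001,0,0,0],[0,-0.0006,0.002,0,0,0],[0,-0.0009,0.003,0,0,0],[0,-0.0012,0.004,0,0,0],[0,-0.0015,0.005,0,0,0],[0,-0.0018,0.006,0,0,0],[0,-0.0021,0.007,0,0,0],[0,-0.0024,0.0076,0,0,0],[0,-0.0024,0.0076,0,0,0],[0,-0.0024,0.0076,0,0,0]],
  ],
)

```text
time_s: 34.68
position: [0.5987, -0.0044, 0.0229]
ee_rot: [0.047, 0.708, 0.046, -0.703]
force: [5.6, 0.6, 0.8]
width: -0.002
```

```bash
python3 -c "
from h import *
lev([1,1.1,1.2])"
```

```text
34.6833 jig [ 0.001  -0.0942  0.0229] F [ 5.627  -0.0849  0.815 ] q,r [0.9974 0.0791] torque cw 0.4368628928464128 Fm 4.535591726877753 |F| 5.627630512503711
1 ty -0.9 tz -0.4 mm
1.1 ty -4.1 tz 7.0 mm
1.2 ty -8.2 tz 14.2 mm
```

send_rows(
  moves=[
    [[0,-0.0004,0.001,0,0,0],[0,-0.0008,0.002,0,0,0],[0,-0.0012,0.003,0,0,0],[0,-0.0016,0.004,0,0,0],[0,-0.002,0.005,0,0,0],[0,-0.0025,0.006,0,0,0],[0,-0.003,0.0068,0,0,0],[0,-0.0034,0.0075,0,0,0],[0,-0.0034,0.0075,0,0,0],[0,-0.0034,0.0075,0,0,0]],
  ],
)

```text
time_s: 35.52
position: [0.5909, -0.0021, 0.023]
ee_rot: [0.047, 0.708, 0.046, -0.703]
force: [4.9, -0.0, 0.9]
width: -0.0
```

```bash
python3 -c "
from h import *
lev([1.1,1.2,1.3])"
```

```text
35.5167 jig [-0.0065 -0.091   0.023 ] F [ 4.8124 -0.6491  0.9018] q,r [1.096  0.0791] torque cw 0.37968449352335737 Fm 3.9714811440728517 |F| 4.855978892066914
1.1 ty -0.9 tz -0.4 mm
1.2 ty -5.0 tz 6.8 mm
1.3 ty -9.9 tz 13.6 mm
```

send_rows(
  moves=[
    [[0,-0.0005,0.0009,0,0,0],[0,-0.001,0.0018,0,0,0],[0,-0.0015,0.0027,0,0,0],[0,-0.002,0.0036,0,0,0],[0,-0.0025,0.0045,0,0,0],[0,-0.003,0.0054,0,0,0],[0,-0.0035,0.0063,0,0,0],[0,-0.0041,0.0072,0,0,0],[0,-0.0041,0.0072,0,0,0],[0,-0.0041,0.0072,0,0,0]],
  ],
)

```text
time_s: 36.35
position: [0.5833, 0.0008, 0.023]
ee_rot: [0.047, 0.708, 0.046, -0.703]
force: [5.5, 0.3, -0.1]
width: -0.003
```

```bash
python3 -c "
from h import *
lev([1.2,1.3,1.4])"
```

```text
36.35 jig [-0.0136 -0.087   0.023 ] F [ 5.501  -0.3858 -0.1149] q,r [1.1936 0.0791] torque cw 0.4020833161007887 Fm 3.940414250233339 |F| 5.514534364858474
1.2 ty -1.0 tz -0.4 mm
1.3 ty -5.9 tz 6.4 mm
1.4 ty -11.6 tz 12.8 mm
```

Still free (0.40 Nm at q≈1.19). Next to 1.29.

send_rows(
  moves=[
    [[0,-0.0006,0.0008,0,0,0],[0,-0.0012,0.0017,0,0,0],[0,-0.0018,0.0026,0,0,0],[0,-0.0024,0.0034,0,0,0],[0,-0.003,0.0043,0,0,0],[0,-0.0036,0.0051,0,0,0],[0,-0.0042,0.006,0,0,0],[0,-0.0049,0.0068,0,0,0],[0,-0.0049,0.0068,0,0,0],[0,-0.0049,0.0068,0,0,0]],
  ],
)

```text
time_s: 37.18
position: [0.5759, 0.0046, 0.023]
ee_rot: [0.047, 0.708, 0.046, -0.703]
force: [5.2, -0.5, 1.7]
width: -0.004
```

```bash
python3 -c "
from h import *
lev([1.3,1.4,1.5])"
```

```text
37.1833 jig [-0.0205 -0.0823  0.023 ] F [ 5.0462 -1.1898  1.6895] q,r [1.2909 0.0792] torque cw 0.3896292119626539 Fm 3.9299953935398393 |F| 5.184529995711504
1.3 ty -1.2 tz -0.4 mm
1.4 ty -6.9 tz 6.0 mm
1.5 ty -13.3 tz 11.8 mm
```

send_rows(
  moves=[
    [[0,-0.0005,0.0006,0,0,0],[0,-0.001,0.0012,0,0,0],[0,-0.0015,0.0018,0,0,0],[0,-0.002,0.0024,0,0,0],[0,-0.0025,0.003,0,0,0],[0,-0.003,0.0035,0,0,0],[0,-0.0035,0.004,0,0,0],[0,-0.004,0.0045,0,0,0],[0,-0.004,0.0045,0,0,0],[0,-0.004,0.0045,0,0,0]],
  ],
)

```text
time_s: 38.02
position: [0.571, 0.0079, 0.0231]
ee_rot: [0.047, 0.708, 0.046, -0.703]
force: [5.9, -1.6, 0.8]
width: -0.003
```

```bash
python3 -c "
from h import *
lev([1.4,1.5,1.6])"
```

```text
38.0167 jig [-0.0249 -0.0784  0.0231] F [ 5.679  -2.3101  0.7734] q,r [1.3593 0.0791] torque cw 0.4757181813483633 Fm 4.974793354926184 |F| 6.130894685924693
1.4 ty -3.0 tz 1.6 mm
1.5 ty -9.4 tz 7.3 mm
1.6 ty -16.6 tz 12.4 mm
```

send_rows(
  moves=[
    [[0,-0.0004,0.0004,0,0,0],[0,-0.0008,0.0008,0,0,0],[0,-0.0012,0.0012,0,0,0],[0,-0.0016,0.0016,0,0,0],[0,-0.002,0.002,0,0,0],[0,-0.0024,0.0024,0,0,0],[0,-0.0024,0.0024,0,0,0],[0,-0.0024,0.0024,0,0,0],[0,-0.0024,0.0024,0,0,0],[0,-0.0024,0.0024,0,0,0]],
  ],
)

```text
time_s: 38.85
position: [0.5689, 0.0097, 0.0232]
ee_rot: [0.047, 0.708, 0.045, -0.703]
force: [7.1, -1.6, -0.4]
width: 0.0
```

```bash
python3 -c "
from h import *
lev([1.4,1.45,1.5])"
```

```text
38.85 jig [-0.0268 -0.0763  0.0232] F [ 6.8243 -2.4716 -0.377 ] q,r [1.3926 0.0789] torque cw 0.5452417634288831 Fm 5.568296920123945 |F| 7.258055017987269
1.4 ty -0.9 tz -0.3 mm
1.45 ty -4.0 tz 2.6 mm
1.5 ty -7.3 tz 5.4 mm
```

The cam is biting (0.48, then 0.55 Nm). The target is about 0.75 Nm.

send_rows(
  moves=[
    [[0,-0.0004,0.0004,0,0,0],[0,-0.0008,0.0008,0,0,0],[0,-0.0012,0.0012,0,0,0],[0,-0.0016,0.0016,0,0,0],[0,-0.002,0.002,0,0,0],[0,-0.0024,0.0024,0,0,0],[0,-0.003,0.0028,0,0,0],[0,-0.0032,0.003,0,0,0],[0,-0.0032,0.003,0,0,0],[0,-0.0032,0.003,0,0,0]],
  ],
)

```text
time_s: 39.68
position: [0.5665, 0.0118, 0.0234]
ee_rot: [0.048, 0.709, 0.045, -0.702]
force: [10.0, -3.1, -2.0]
width: -0.001
```

```bash
python3 -c "
from h import *
lev([1.45,1.5,1.55])"
```

```text
39.6833 jig [-0.0289 -0.0739  0.0234] F [ 9.4973 -4.3674 -1.9918] q,r [1.4299 0.0787] torque cw 0.7977100718286869 Fm 8.321138459565944 |F| 10.453411265269034
1.45 ty -1.6 tz 0.5 mm
1.5 ty -4.9 tz 3.4 mm
1.55 ty -8.4 tz 6.0 mm
```

```bash
python3 -c "
from h import *
for i in range(4):
    imaging.get_image('scene'); lev([])"
```

```text
39.7333 jig [-0.0288 -0.0739  0.0235] F [ 8.8824 -5.9163 -2.2761] q,r [1.4298 0.0787] torque cw 0.8536268832136907 Fm 9.399189916031633 |F| 10.672364057860353
39.7833 jig [-0.0288 -0.0739  0.0235] F [ 8.7045 -5.2836 -2.5358] q,r [1.4295 0.0787] torque cw 0.806517821999031 Fm 8.758691730388332 |F| 10.182596375032537
39.8333 jig [-0.0288 -0.0739  0.0235] F [ 9.8745 -4.9568 -2.5526] q,r [1.4296 0.0787] torque cw 0.8538754986784616 Fm 9.020485758557278 |F| 11.048829967755598
39.8833 jig [-0.0288 -0.0739  0.0235] F [ 9.092  -4.3809 -0.9961] q,r [1.43   0.0787] torque cw 0.7751788108985775 Fm 8.142078354644756 |F| 10.092368415562023
```

Torque averages 0.82 Nm, about 0.42 above free, so the grip is near 20 N: firm. I back off and lift away.

send_rows(
  moves=[
    [[0,0.004,-0.002,0,0,0],[0,0.01,-0.005,0,0,0],[0,0.018,-0.009,0,0,0],[-0.015,0.022,-0.011,0,0,0],[-0.04,0.022,-0.011,0,0,0],[-0.075,0.022,-0.005,0,0,0],[-0.11,0.015,0.01,0,0,0],[-0.145,0,0.03,0,0,0],[-0.18,-0.015,0.05,0,0,0],[-0.2,-0.025,0.065,0,0,0]],
  ],
)

```text
time_s: 40.72
position: [0.4942, 0.03, 0.2245]
ee_rot: [0.047, 0.707, 0.046, -0.705]
force: [0.3, 0.9, 0.5]
width: 0.002
```

send_rows(
  moves=[
    [[-0.02,-0.015,0.005,0,0,0],[-0.05,-0.03,0.01,0,0,0],[-0.07,-0.045,0.01,0,0,0],[-0.08,-0.06,0.01,0,0,0],[-0.08,-0.07,0.01,0,0,0],[-0.08,-0.07,0.01,0,0,0],[-0.08,-0.07,0.01,0,0,0],[-0.08,-0.07,0.01,0,0,0],[-0.08,-0.07,0.01,0,0,0],[-0.08,-0.07,0.01,0,0,0]],
  ],
)

```text
time_s: 41.55
position: [0.4752, 0.0975, 0.3003]
ee_rot: [-0.046, -0.705, -0.046, 0.706]
force: [-0.4, 0.0, -0.5]
width: 0.001
```

```bash
python3 - <<'E'
from h import *
go(0,0,.3)
a=imaging.get_image("wrist");c=imaging.get_calibration("wrist");np.save("w8cal.npy",c,allow_pickle=True)
cv2.imwrite("pics/w8.png",a[:,:,::-1])
E
```

```text
41.55 jig [-0.1083  0.0228  0.3003] F [-0.4356  0.0898 -0.5365] w 0.0012421382450228825
[   0.1043   22.8853 -108.2599] [0.0215 0.1052 0.0085]
```

View pics/w8.png

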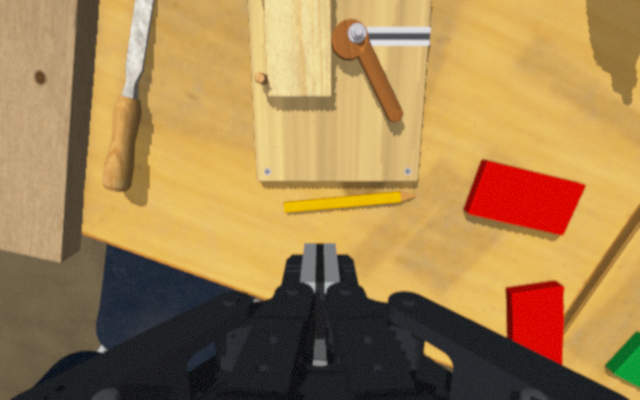

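The cam disc at (350,38) bears on the plate, dowel A at (262,78) touches it, and the pencil is undisturbed. One last look at the stop end.

send_rows(
  moves=[
    [[0,0,-0.01,0,0,0],[0,0,-0.03,0,0,0],[0,0,-0.055,0,0,0],[0,0,-0.08,0,0,0],[0,0,-0.1,0,0,0],[0,0,-0.11,0,0,0],[0,0,-0.11,0,0,0],[0,0,-0.11,0,0,0],[0,0,-0.11,0,0,0],[0,0,-0.11,0,0,0]],
  ],
)

```text
time_s: 42.43
position: [0.5838, 0.1124, 0.3014]
ee_rot: [-0.047, -0.706, -0.046, 0.706]
force: [-0.3, 0.1, -0.2]
width: 0.005
```

```bash
python3 - <<'E'
from h import *
a=imaging.get_image("wrist");c=imaging.get_calibration("wrist");np.save("w9cal.npy",c,allow_pickle=True)
cv2.imwrite("pics/w9.png",cv2.resize(a[0:240,200:460,::-1],None,fx=2.5,fy=2.5,interpolation=cv2.INTER_CUBIC))
E
```

```text
(no output)
```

View pics/w9.png

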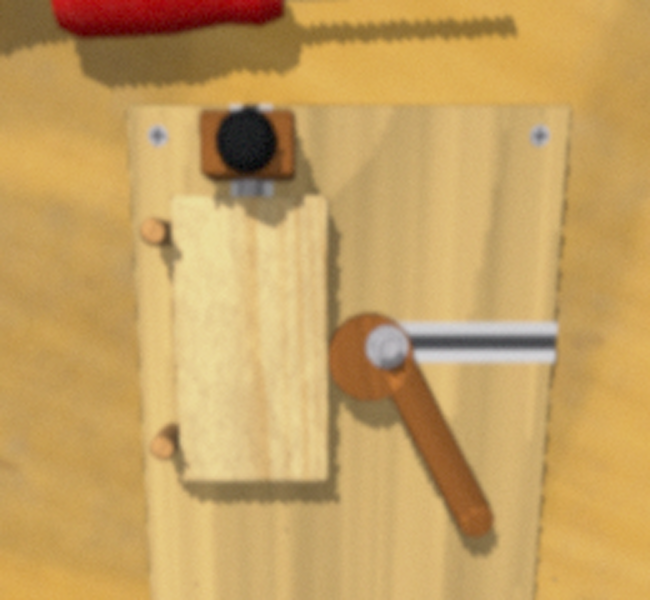

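```bash
python3 - <<'E'
from h import *
c=np.load("w9cal.npy",allow_pickle=True).item()
f=lambda u:np.array(u)/2.5+[200,0]-.3
for n,uv,z in [("plate",(173,197),.035),("",(326,197),.035),("",(327,480),.035),("",(182,480),.035),("jig",(130,106),.016),("",(571,106),.016),("dowB top",(154,230),.048),("dowA top",(162,446),.048),("stop",(251,195),.0255)]: print(n,w2j(unproj(c,[f(uv)],z)[0]))
px,r=rigid([(.065,.035),(.065,-.035),(-.065,-.035),(-.065,.035)],[w2j(unproj(c,[f(u)],.035)[0]) for u in [(173,197),(326,197),(327,480),(182,480)]]);print(px,r)
E
```

```text
plate [0.0936 0.079  0.035 ]
 [0.0938 0.0119 0.035 ]
 [-0.0344  0.0101  0.035 ]
 [-0.0345  0.0794  0.035 ]
jig [0.1331 0.0993 0.016 ]
 [ 0.1336 -0.0978  0.016 ]
dowB top [0.0795 0.0859 0.048 ]
dowA top [-0.0151  0.0863  0.048 ]
stop [0.0951 0.0453 0.0255]
[0.0296 0.0451 0.0046] [[ 0.0009  0.0014]
 [ 0.001  -0.0015]
 [-0.0009 -0.0003]
 [-0.001   0.0004]]
```

Everything is consistent with home: both long-edge corners at y = 0.079 and the centre at y = 0.045. I hand it in.

```bash
python3 -c "
from bench import env
print(env.job_done(), env.get_state()['time_s'])"
```

```text
the job is handed in; nothing more can be done
the job is handed in; nothing more can be done
```

I loaded the natural-wood offcut into the jig, pushed it home against both dowels and the end stop with the cam open, then clamped it by swinging the lever clockwise. I handed the job in soon after 42 s on the robot's clock, of the 72 s allowed; no verdict was reported.

- **Placing and pushing:** I set the offcut down at the bay and slid it to the stop. I then pushed it onto dowel A (about 9 N) and dowel B (about 6 N), and back onto the stop (about 5 N). A second light touch at dowel B met contact at the same position.
- **Clamping:** The cam began to bite at about q = 1.36. I stopped at about q = 1.43 and 0.82 Nm, roughly 0.42 Nm above free swinging, which is about 20 N of grip by the figures given.

**Last checks:** The final wrist picture puts the plate's dowel-side edge at jig y = 0.079 at both ends. Its stop end reads within about 1 mm of the screw head, and the cam bears on it. The screwdriver and pencil looked undisturbed in the last pictures; I did not look at the other bystanders again.

**What did not go to plan:**
- **First move:** A typo asked for a 5 m shift; the rate limit made it harmless.
- **First push on the stop:** It reached about 17 N because I sent two steps without checking the force between them.
- **Stop position:** My early top-camera estimate put the stop about 15 mm short (x = 0.08, against about 0.095 in the last picture), so I relied on contact forces instead.
- **Dowel B picture:** One picture suggested a 2–3 mm gap at dowel B, but the repeat touch did not bear that out.

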